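# Fold down the hold-down flap and shut the timer case

### The job

Put the timer case away: with the fingertips, fold its upright hold-down flap flat over the timer first, and only then swing the open lid over it until it is fully shut. Push gently, do not lift or shift the timer, leave the things around the case where they stand, and finish with the hand clear.

Things in the scene. Friction and masses are not known exactly. Their poses are not given: they have to be found in the camera images.
- case: Black carrying case, fixed to the worktop, 130 (x) x 140 (y) x 55 mm high without the lid, walls 4 mm. Origin: centre of its underside; its x axis points from the front side (a small bail handle, nearest the robot) to the back side (lid hinge), y to its left, z up. A bench timer lies in it, under where the flap comes to lie.
- flap (a joint): Hinge of the metal hold-down flap, rad. 0 = folded down flat inside the case, 1.57 = upright; starts between 1.1 and 1.5 and folds backwards, away from the front side. Stiff hinge: it stays at any angle and needs about 1 N at its free edge to move. Mechanical stops at 0 and 1.65.
- flap_hinge (a point): Middle of the flap's hinge line, which runs along the case's y just inside the front wall, at case x -56 mm, z 49 mm. This point turns with the flap: its x axis points along the flap to the free edge, its z axis is the normal of the pushed face (up when the flap is flat).
- flap_edge (a point): Middle of the flap's free edge, 75 mm from the hinge. The flap is a panel 84 mm wide (along y) and 5 mm thick, centred on this point and the hinge line; when flat its top is at z 51.5 mm, 3.5 mm below the case rim.
- lid (a joint): Hinge of the black lid, rad. 0 = shut on the rim, 1.57 = upright; starts between 1.6 and 2.1 (leaning back, a little or far) and swings forwards, towards the front side. Stiff hinge: it stays at any angle and needs about 1 N at its free edge. Mechanical stops at 0 and 2.2. It strikes the flap if the flap is still up.
- lid_hinge (a point): Middle of the lid's hinge line, along the case's y at the top of the back wall: case x +65 mm, z 55.5 mm. This point turns with the lid; its axes are those of the case when the lid is shut.
- lid_edge (a point): Middle of the lid's free edge, on its outer face: 130 mm from the hinge along the lid and 18 mm out from the hinge plane (the lid is a shell 130 x 140 x 18 mm). Shut, the outer face is at height 73.5 mm.
- post (a point): Foot of a fixed upright post of the bench frame, about 60 x 40 mm with a wider foot plate, which rises from the worktop to 0.85 m to the left of the case; it always stands here. The arm starts on its left, so keep the arm and hand clear of it on the way round (there is free room nearer the robot).
- timer: White bench timer with a small screen, 64 x 64 x 20 mm, loose, lying in the front bay of the case, top at about 40 mm height; two vials lie behind it. Origin: centre of its underside. To be left lying.
- jar: Small reagent bottle with a red cap, 48 mm wide, 90 mm high, loose, beside the case on its left. Origin: centre of its underside.
- beaker: Small clear beaker, 52 mm wide, 60 mm high, loose, beside the case on its right. Origin: centre of its underside.
- marker: Marker pen, 132 mm long, 18 mm high, lying loose behind the case. Origin: centre of its underside.
- fitting: Ring-shaped clamp fitting, 55 x 67 x 12 mm, lying loose behind the case at its left. Origin: centre of its underside.
- stopper: Brown rubber stopper, 34 mm wide, 26 mm high, loose, beside the case at the right rear. Origin: centre of its underside.

How it is judged:
By the outcome, as a careful person would: the job done as asked, in the order asked, and still so for the second after the job is handed in, with the robot touching nothing.
It also fails if it takes over 59 s, if anything falls off the work surface, if the arm or the gripper's body presses on something with over 40 N, if the wrist force passes 120 N, or if a joint passes its speed limit or range.

### The arm

A 6-joint arm with a two-finger parallel gripper is mounted at the origin on a cart in front of the work surface, level with it; the furniture and walls round the work are solid. World frame = base frame: x ahead of the robot, y to its left, z up, the work surface at z = 0. Lengths are in m, angles in rad, forces in N, time in s.
With the tool pointing down it reaches from about 0.35 to 0.975 m from the base axis. Payload 4.9 kg.
Tool frame: the origin (TCP) lies on the mounting face of the last link; the fingertips stand 173 mm ahead of it and the grasp point (between the pads) lies 155 mm ahead of it; z points along the fingers, y is the line along which they close (so a half turn about z gives the same grasp; the last joint's range is limited). The gripper opens to 85 mm and grips with 20 to 120 N. Pads are 22 mm wide; open, the fingers measure 114 mm over their backs; the gripper's body (76 mm by 85 mm) begins 54 mm behind the grasp point. The pads swing forward as they close: fully open they stand 13 mm farther back than shut.
Start: joints at [-1.3, 0.053, 1.613, -0, 1.476, -0.119], TCP at [0.237, -0.578, 0.405] pointing down, gripper open.
Joint ranges: [-3.01, 3.01], [-1.01, 2.22], [0.06, 2.58], [-1.02, 4.17], [0.09, 2.62], [-3.14, 3.14]. Speed limits (rad/s): [2.57, 2.57, 3.14, 3.14, 3.14, 3.14].

### API

Orientations are given as a rotation vector (axis times angle).
In Python, from station import monitor, eyes, finish_job gives the robot as it stands. The module is installed in compiled form; this text tells all that it offers.
- The arm moves only by the tool step_arm, never from a script. Its argument "commands" is a list of rows, each a list of 3 entries, a list of its own where there are three numbers: the opening in per cent of the stroke, from 0 (shut) to 100 (fully open), then the shift along the tool's x, y, z in mm, then the turn about the tool's z in degrees. In form: [[hand, [x, y, z], yaw], ...]. A call has 1 to 12 rows; each row is the pose to reach, as a shift and turn from the pose commanded when the call began, along the tool's axes at that moment; what a row does not reach only later rows make up. A row lasts 1/8 s, in which the tool goes at most 62.5 mm and 10.7 degrees, less where a joint would pass 70% of its speed; a pose out of reach is approached as far as the arm can. A call with a gripper value outside its range is refused whole. The fingers move at their own pace and stop on an object; "squeeze" is the grip in N (left out, the last holds). Time passes only in rows, so rows that repeat a pose let the fingers close. It gives the time, the measured TCP pose, the force, the opening and the grip force at its end, in the units of the state.
- monitor.get_obs(): the state, without advancing time (a new reading comes with each control period).
- eyes.get_image(name): name is "side" or "top"; returns the picture (400x640x3 uint8, red, green, blue); there is no depth.
- eyes.camera_info(name): a dict with "camera_matrix" (3x3 intrinsics, pixels), "extrinsics" (4x4, takes a point from camera to world coordinates). Camera axes: x right, y down, z forward; pixel columns grow to the right and rows downward; lengths in m; the calibration is good to about 2 mm. A picture is of the moment at which its call begins. camera_info takes no time and is no camera call.
- finish_job(): hands the job in; it is judged then, once.
The state is a dict: "t": time; "q": joint angles; "dq": joint speeds; "effort": joint torques, N m; "tool_pos": TCP position; "tool_rot": TCP orientation; "contact_force": force on the tool from outside, world axes, zero at the start; "wrist_torque": the same for the moment, N m; "opening": finger opening in m; "grip_force": force on a finger pad.
Only numpy, scipy, OpenCV 4.12 (cv2) and the standard library are available. Lean on these libraries where they do the work, as an engineer would, in place of code of your own. Each camera call takes 0.05 s, during which the arm holds its last target. There are 200 camera calls.

## Working session

There is one attempt and no reset: what is moved stays moved. The work goes in short steps, Python scripts to look and compute and a tool call to move; the robot and the scene stay as the last step left them, time stands still between calls to the robot, and variables do not carry over. Pictures are saved under pics/ and viewed, at most 10 in all, crops included, and the job is handed in when it is done.

Besides the shell and the picture viewer there is one more tool, called by a JSON object that holds its "api" and its "payload". step_arm: Moves the arm, as the interface text tells. Its arguments: {"type":"object","properties":{"commands":{"type":"array"},"squeeze":{"type":"number"}},"required":["commands"]}

```bash
mkdir -p pics; python3 - <<'E'
from station import monitor, eyes
import cv2, numpy as np
np.set_printoptions(precision=4,suppress=True)
for n in("side","top"):
    cv2.imwrite(f"pics/{n}0.png",cv2.cvtColor(eyes.get_image(n),cv2.COLOR_RGB2BGR))
    i=eyes.camera_info(n);print(n,np.array(i["camera_matrix"]),np.array(i["extrinsics"]))
o=monitor.get_obs();print(o)
E
```

```text
side [[471.1272   0.     320.2167]
 [  0.     471.1272 195.9695]
 [  0.       0.       1.    ]] [[ 0.9599 -0.1172  0.2545  0.3069]
 [-0.2791 -0.4796  0.8319 -0.9565]
 [ 0.0246 -0.8696 -0.4931  0.5985]
 [ 0.      0.      0.      1.    ]]
top [[515.7381   0.     319.5874]
 [  0.     515.7381 202.6098]
 [  0.       0.       1.    ]] [[-0.3592 -0.8872  0.2895  0.228 ]
 [-0.9332  0.3398 -0.1167  0.0637]
 [ 0.0052 -0.3121 -0.9501  1.2537]
 [ 0.      0.      0.      1.    ]]
{'t': 0.1, 'q': array([-1.3   ,  0.0533,  1.6141, -0.    ,  1.476 , -0.119 ]), 'dq': array([-0.0003, -0.0014, -0.0044, -0.002 ,  0.0019,  0.0003]), 'effort': array([  0.0005, -39.4898, -37.1364,  -0.0001,   0.0038,  -0.    ]), 'tool_pos': array([ 0.2374, -0.5779,  0.4036]), 'tool_rot': array([-3.0803, -0.6081,  0.0003]), 'contact_force': array([ 0.5311, -0.5381,  0.4344]), 'wrist_torque': array([ 0.0157, -0.0199,  0.0103]), 'grip_force': 0.0, 'opening': 0.08561936911884364}
```

View pics/side0.png

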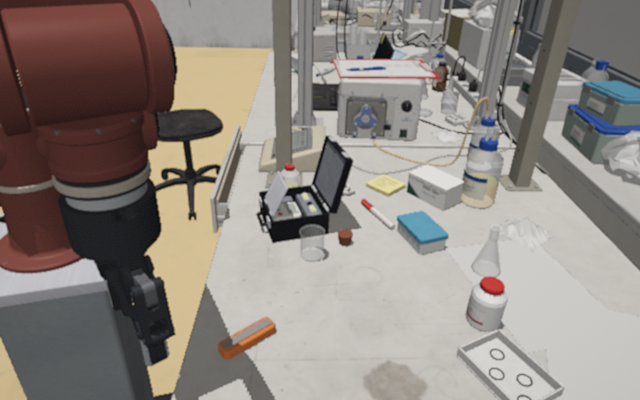

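View pics/top0.png

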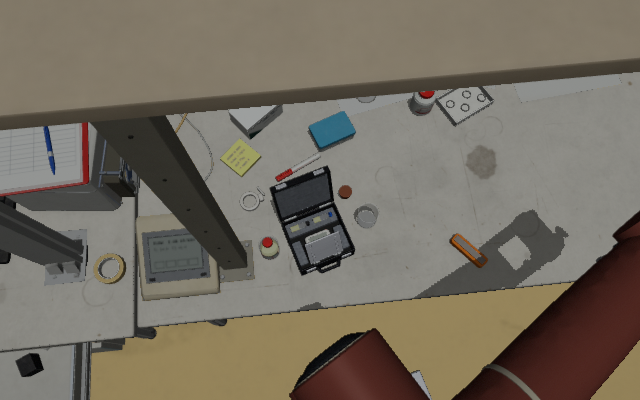

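The side view shows the case near (297,212), with the flap upright at (277,193) and the lid leaning back at (332,175). In the top view the case is near (318,225) and the post foot near (238,262). I'll zoom in.

```bash
python3 - <<'E'
import cv2
a=cv2.imread("pics/top0.png")[155:285,240:390]
b=cv2.imread("pics/side0.png")[130:260,245:375]
cv2.imwrite("pics/c1.png",cv2.resize(a,None,fx=4.6,fy=4.6,interpolation=cv2.INTER_CUBIC))
cv2.imwrite("pics/c2.png",cv2.resize(b,None,fx=4.6,fy=4.6,interpolation=cv2.INTER_CUBIC))
E
```

```text
(no output)
```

View pics/c1.png

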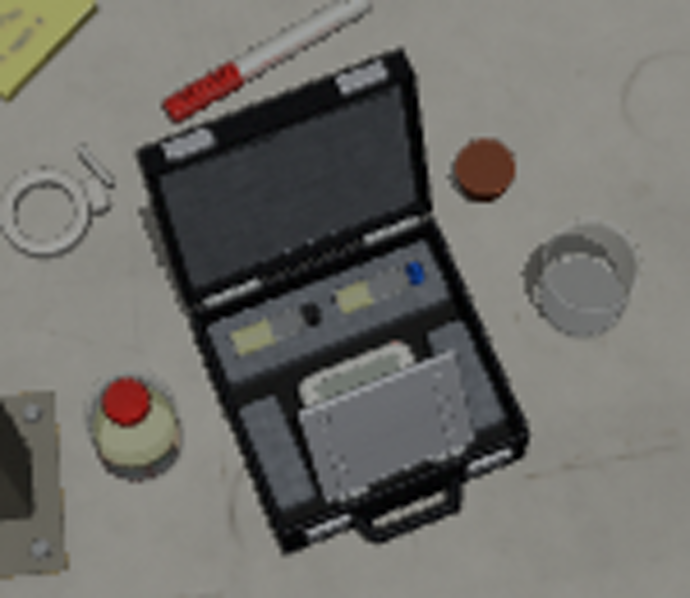

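View pics/c2.png

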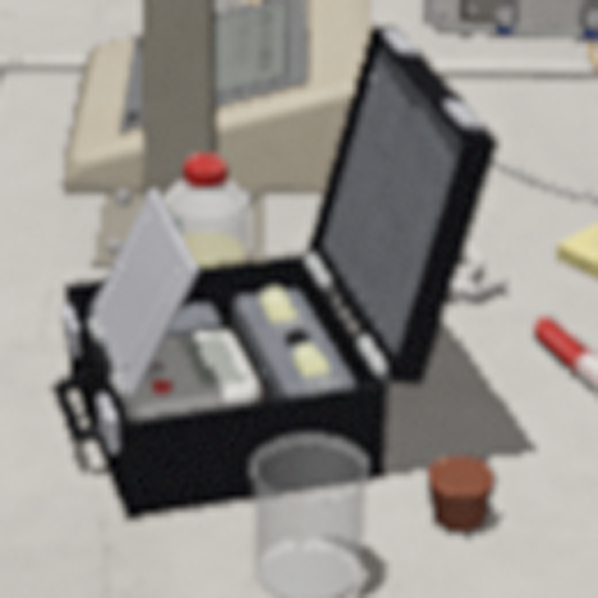

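The top crop shows the rim corners at about (288,545), (525,440), (435,225) and (195,305). The flap edge runs (300,415)-(458,352) and the lid edge (140,150)-(405,50). The side crop shows the flap edge at (152,195)-(197,268), the lid edge at (380,35)-(490,140), and the right rim corners at (128,400) and (385,378). Next I'll triangulate these.

```bash
cat >h.py <<'E'
from station import monitor, eyes
import cv2, numpy as np
np.set_printoptions(precision=4,suppress=True)
I={n:(np.array(eyes.camera_info(n)["camera_matrix"]),np.array(eyes.camera_info(n)["extrinsics"])) for n in("top","side")}
def proj(n,p):
    K,E=I[n];c=K@(np.linalg.inv(E)@np.append(p,1))[:3];return c[:2]/c[2]
def P(n):K,E=I[n];return K@np.linalg.inv(E)[:3]
def tri(t,s):
    X=cv2.triangulatePoints(P("top"),P("side"),np.array(t,float),np.array(s,float)).ravel();X=X[:3]/X[3]
    return X,max(np.abs(proj("top",X)-t).max(),np.abs(proj("side",X)-s).max())
def plane(n,p,z):
    K,E=I[n];d=E[:3,:3]@np.linalg.inv(K)@[p[0],p[1],1];o=E[:3,3];return o+d*(z-o[2])/d[2]
ct=lambda x,y:np.array([240+x/4.6-.4,155+y/4.6-.4]); cs=lambda x,y:np.array([245+x/4.6-.4,130+y/4.6-.4])
E
python3 - <<'E'
from h import *
R=np.array([plane("top",ct(*p),.055) for p in[(288,545),(525,440),(435,225),(195,305)]])
print(R)
print("sizes",np.linalg.norm(np.roll(R,-1,0)-R,axis=1),"centre",R.mean(0))
x=(R[2]+R[3]-R[0]-R[1])[:2];y=(R[0]+R[3]-R[1]-R[2])[:2]
print("yaw",np.degrees(np.arctan2(x[1],x[0])),np.degrees(np.arctan2(-y[0],y[1])))
for nm,t,s in[("flapL",(300,415),(152,195)),("flapR",(458,352),(197,268)),("lidL",(140,150),(380,35)),("lidR",(405,50),(490,140)),("rimBR",(435,225),(385,378)),("rimFR",(525,440),(128,405))]:
    print(nm,*tri(ct(*t),cs(*s)))
for z in(.055,):
  print("side rim",plane("side",cs(128,405),z),plane("side",cs(385,378),z))
  print("side bottom",plane("side",cs(130,515),0),plane("side",cs(382,465),0))
print("jar cap",plane("top",ct(127,400),.09),"beaker top",plane("top",ct(583,272),.05),"stopper",plane("top",ct(485,168),.026))
print("post",plane("top",(232,262),0))
E
```

```text
[[ 0.4457  0.0169  0.055 ]
 [ 0.4531 -0.1164  0.055 ]
 [ 0.5783 -0.116   0.055 ]
 [ 0.5823  0.0181  0.055 ]]
sizes [0.1335 0.1252 0.1341 0.1366] centre [ 0.5149 -0.0494  0.055 ]
yaw 0.3744966835548575 0.7159317049609005
flapL [ 0.4935 -0.0089  0.1137] 0.06177150165552803
flapR [ 0.496  -0.0932  0.1164] 0.6729193222635104
lidL [0.6245 0.0219 0.1765] 2.135147025823926
lidR [ 0.6302 -0.1166  0.1788] 0.3928235559200175
rimBR [ 0.5805 -0.1161  0.0571] 1.3858935638119192
rimFR [ 0.4553 -0.1159  0.0608] 1.7699564850587421
side rim [ 0.4609 -0.1058  0.055 ] [ 0.5851 -0.1117  0.055 ]
side bottom [ 0.4584 -0.1165  0.    ] [ 0.5875 -0.1049  0.    ]
jar cap [0.5374 0.0682 0.09  ] beaker top [ 0.5273 -0.1804  0.05  ] stopper [ 0.6076 -0.158   0.026 ]
post [0.5435 0.1665 0.    ]
```

{"api": "step_arm", "payload": {"commands": [[0,[40,-40,4],3],[0,[80,-80,8],6],[0,[120,-120,12],9],[0,[160,-160,16],12],[0,[200,-200,20],15],[0,[240,-240,24],18],[0,[280,-280,30],21],[0,[320,-320,40],21],[0,[360,-360,50],21],[0,[390,-390,60],21],[0,[402,-406,70],21],[0,[402,-406,70],21]], "squeeze": 20}}

```text
t: 1.6
tool_pos: [0.4547, -0.0486, 0.3333]
tool_rot: [-3.141, -0.041, 0.005]
contact_force: [-0.0, -0.5, -0.6]
opening: 0.0
grip_force: 0.0
```

{"api": "step_arm", "payload": {"commands": [[0,[0,2,30],0],[0,[0,2,56],0],[0,[0,2,60],0],[0,[0,2,60],0]]}}

```text
t: 2.1
tool_pos: [0.4552, -0.0524, 0.2753]
tool_rot: [3.141, 0.035, 0.001]
contact_force: [0.6, -0.3, -0.3]
opening: 0.0
grip_force: 0.0
```

```bash
python3 - <<'E'
from h import *
cv2.imwrite("pics/c3.png",cv2.resize(cv2.cvtColor(eyes.get_image("side"),cv2.COLOR_RGB2BGR)[90:270,225:405],None,fx=3.3,fy=3.3,interpolation=cv2.INTER_CUBIC))
E
```

```text
(no output)
```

View pics/c3.png

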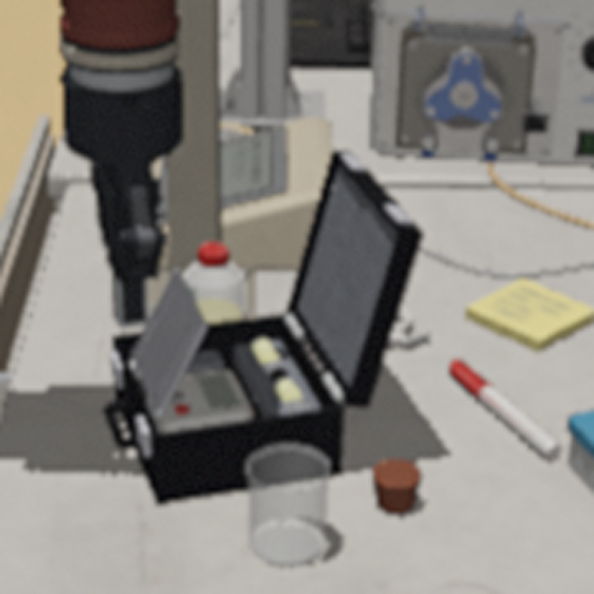

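The closed fingertips at (128,315) stand clear in front of the flap, whose edge runs (178,278)-(205,322). I'll push it along the arc.

{"api": "step_arm", "payload": {"commands": [[0,[10,0,-3],0],[0,[18,0,-3],0],[0,[24,0,-1],0],[0,[31,0,3],0],[0,[37,0,8],0],[0,[42,0,14],0],[0,[47,0,20],0],[0,[51,0,27],0],[0,[53,0,32],0],[0,[54,0,35],0],[0,[55,0,39],0],[0,[55,0,39],0]]}}

```text
t: 3.65
tool_pos: [0.5099, -0.0505, 0.2353]
tool_rot: [-3.141, -0.037, 0.001]
contact_force: [-0.1, -0.3, -0.4]
opening: 0.0002
grip_force: 0.0
```

{"api": "step_arm", "payload": {"commands": [[0,[1,0,4],0],[0,[2,0,8],0],[0,[2,0,10],0],[0,[2,0,11],0],[0,[2,0,12],0],[0,[2,0,12],0]]}}

```text
t: 4.4
tool_pos: [0.5123, -0.0505, 0.2248]
tool_rot: [3.141, 0.037, -0.001]
contact_force: [-3.8, 0.5, 6.4]
opening: -0.0001
grip_force: 3.6
```

```bash
python3 - <<'E'
from h import *
print(monitor.get_obs()["contact_force"])
cv2.imwrite("pics/c4.png",cv2.resize(cv2.cvtColor(eyes.get_image("side"),cv2.COLOR_RGB2BGR)[130:260,245:375],None,fx=4.6,fy=4.6,interpolation=cv2.INTER_CUBIC))
E
```

```text
[-3.7771  0.4936  6.4185]
```

View pics/c4.png

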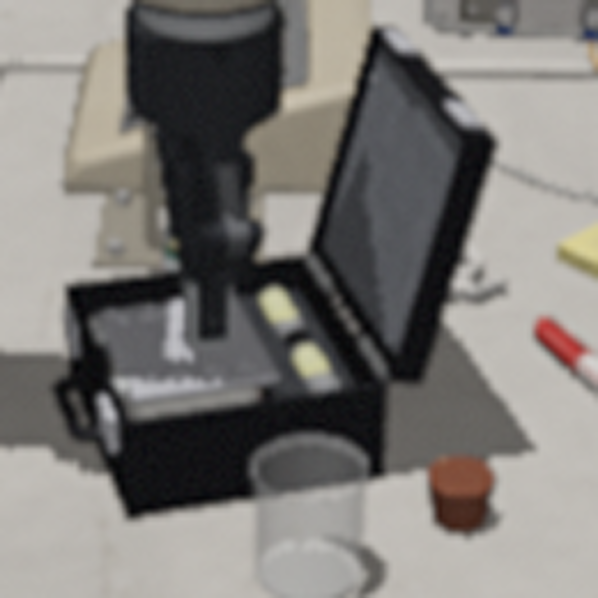

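The flap lies flat and the fingertip rests on it at (212,330). The 6 N upward force means it is at its stop. Next I retreat up and pass over the lid to behind it.

{"api": "step_arm", "payload": {"commands": [[0,[-1,0,-20],0],[0,[-1,0,-70],0],[0,[-1,0,-120],0],[0,[-1,0,-165],0],[0,[10,0,-185],0],[0,[55,0,-185],0],[0,[105,0,-185],0],[0,[150,0,-185],0],[0,[168,0,-180],0],[0,[168,0,-140],0],[0,[168,0,-95],0],[0,[168,0,-95],0]]}}

```text
t: 5.95
tool_pos: [0.6785, -0.0463, 0.3129]
tool_rot: [-3.139, -0.037, 0.016]
contact_force: [-0.1, -0.2, 0.5]
opening: -0.0003
grip_force: 0.0
```

```bash
python3 - <<'E'
from h import *
cv2.imwrite("pics/c5.png",cv2.resize(cv2.cvtColor(eyes.get_image("side"),cv2.COLOR_RGB2BGR)[100:260,225:405],None,fx=3.4,fy=3.4,interpolation=cv2.INTER_CUBIC))
E
```

```text
(no output)
```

View pics/c5.png

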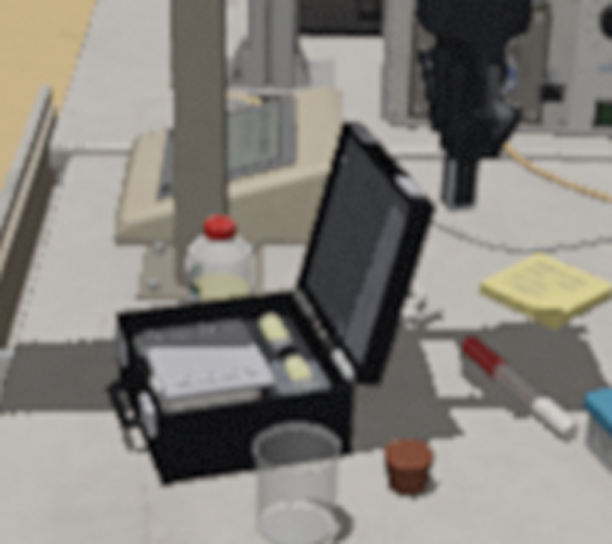

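The flap stays flat at (210,368), and the fingertip at (460,205) hangs behind the lid, clear of it. Now I swing the lid.

{"api": "step_arm", "payload": {"commands": [[0,[-14,0,-5],0],[0,[-26,0,-8],0],[0,[-36,0,-12],0],[0,[-46,0,-16],0],[0,[-56,0,-21],0],[0,[-67,0,-25],0],[0,[-77,0,-26],0],[0,[-87,0,-27],0],[0,[-97,0,-27],0],[0,[-106,0,-25],0],[0,[-116,0,-23],0],[0,[-125,0,-20],0]]}}

```text
t: 7.5
tool_pos: [0.5545, -0.0495, 0.3387]
tool_rot: [3.141, 0.037, 0.0]
contact_force: [0.3, -0.6, 1.0]
opening: -0.0
grip_force: 0.7
```

```bash
python3 - <<'E'
from h import *
cv2.imwrite("pics/c6.png",cv2.resize(cv2.cvtColor(eyes.get_image("side"),cv2.COLOR_RGB2BGR)[100:260,225:405],None,fx=3.4,fy=3.4,interpolation=cv2.INTER_CUBIC))
E
```

```text
(no output)
```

View pics/c6.png

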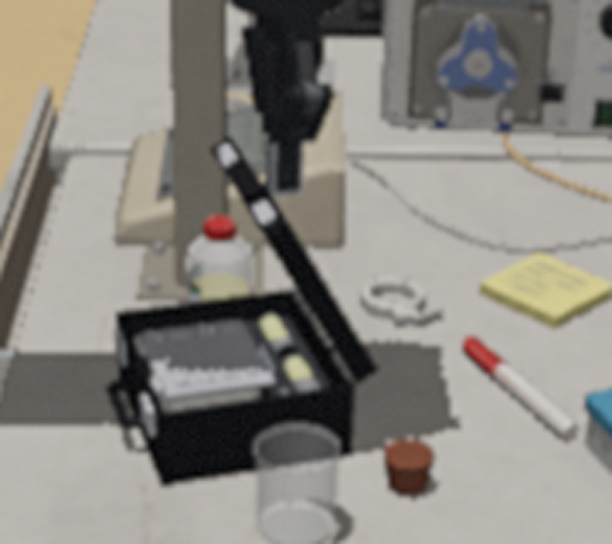

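The lid edge is at (225,150)-(265,215), past upright, with the fingertip behind it at (288,185). The flap is still flat. I continue along the arc.

{"api": "step_arm", "payload": {"commands": [[0,[-9,0,4],0],[0,[-18,0,9],0],[0,[-26,0,14],0],[0,[-33,0,20],0],[0,[-40,0,27],0],[0,[-47,0,34],0],[0,[-52,0,42],0],[0,[-57,0,50],0],[0,[-62,0,59],0],[0,[-65,0,67],0],[0,[-68,0,75],0],[0,[-69,0,79],0]]}}

```text
t: 9.05
tool_pos: [0.4858, -0.051, 0.2589]
tool_rot: [-3.141, -0.036, 0.001]
contact_force: [-0.5, 0.2, 0.1]
opening: -0.0001
grip_force: 0.3
```

{"api": "step_arm", "payload": {"commands": [[0,[0,0,3],0],[0,[-1,0,6],0],[0,[-1,0,8],0],[0,[-1,0,9],0],[0,[-1,0,9],0],[0,[-1,0,9],0]]}}

```text
t: 9.8
tool_pos: [0.4852, -0.0511, 0.2508]
tool_rot: [3.141, 0.037, 0.0]
contact_force: [-0.1, -0.9, 1.4]
opening: -0.0001
grip_force: 0.0
```

{"api": "step_arm", "payload": {"commands": [[0,[0,0,2],0],[0,[0,0,4],0],[0,[0,0,5],0],[0,[0,0,5],0],[0,[0,0,5],0]]}}

```text
t: 10.42
tool_pos: [0.4853, -0.0511, 0.2468]
tool_rot: [3.141, 0.037, -0.001]
contact_force: [-4.1, 0.6, 8.1]
opening: 0.0001
grip_force: 4.1
```

Force rises to 8 N at tip height 73.8 mm, so the lid is on its stop. I press 1 mm more, then retreat.

{"api": "step_arm", "payload": {"commands": [[0,[0,0,1],0],[0,[0,0,1],0],[0,[0,0,-5],0],[0,[0,0,-40],0],[0,[0,0,-80],0],[0,[-20,20,-120],0],[0,[-50,70,-150],0],[0,[-50,120,-150],0],[0,[-50,170,-150],0],[0,[-50,200,-150],0],[0,[-50,200,-150],0]]}}

```text
t: 11.8
tool_pos: [0.4395, -0.2538, 0.3954]
tool_rot: [-3.141, -0.032, 0.001]
contact_force: [0.4, -0.4, -0.1]
opening: 0.0001
grip_force: 0.0
```

```bash
python3 - <<'E'
from h import *
a=cv2.cvtColor(eyes.get_image("side"),cv2.COLOR_RGB2BGR)[130:290,235:405];b=cv2.cvtColor(eyes.get_image("top"),cv2.COLOR_RGB2BGR)[145:305,225:395]
cv2.imwrite("pics/c7.png",cv2.resize(np.hstack([a,b]),None,fx=2.3,fy=2.3,interpolation=cv2.INTER_CUBIC))
E
```

```text
(no output)
```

View pics/c7.png

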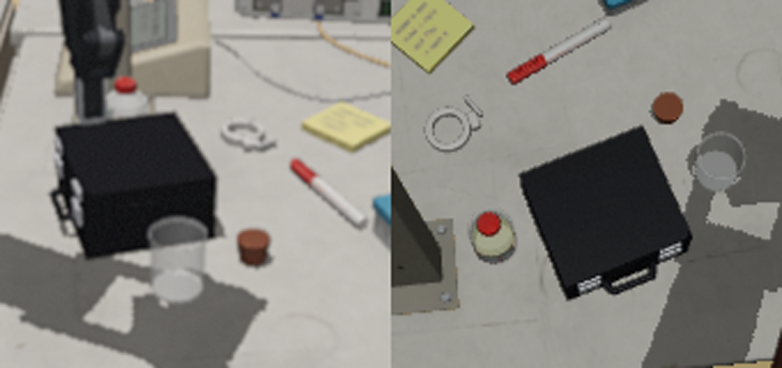

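The lid is fully shut, with the case top at (130,150) in the left half and (605,215) in the right. The surrounding things are undisturbed and the hand is clear.

```bash
python3 -c "
from station import finish_job
print(finish_job())"
```

```text
the job is handed in; nothing more can be done
None
```

The flap was folded flat first and then the lid closed to its stop; the things around the case look unmoved, the hand is clear, and the job was handed in at about 12 s (the timer was not visible after the lid closed).

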